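Park the salt caddy behind its spring catch

TASK

Park the salt caddy: press the orange bar of the spring catch all the way down with a fingertip and, keeping it down, push the green caddy along its track until all of it is past the two steel catch pins, then let go so that the pins spring up behind it. Push only: do not pick up or tip the caddy or the salt cellar standing in it, and leave everything else where it is.

Things in the scene. Friction and masses are not known exactly. Their poses are not given: they have to be found in the camera images.
- board: fixed pine board, 260 mm (x) by 340 mm (y), 18 mm thick, origin at the centre of its underside, z up. A track runs along its y axis on its top (board x = 0): two guide rails 14 mm high, inner faces at x = -44 and +44 mm, and an end block 30 mm high with its inner face at y = +154 mm. The caddy is to go towards +y
- pins (a point): point on the board's top at board x = 0, y = +40 mm, midway between the two catch pins: 9 x 9 mm steel posts at board x = -33 and +33 mm. With the catch up they stand 8 mm above the board's top and block the caddy; once the catch is pressed by more than about 9 mm they are sunk below the board's top and the caddy passes
- bar_top (a point): centre of the top face of the orange catch bar, at board x = 0, y = -35 mm. The bar is 28 mm wide (board x) and 210 mm long (board y from -140 to +70 mm), so a fingertip can stay on it while moving along the track. Up, its top is 16 mm above the board's top; all the way down, 3 mm
- catch (a joint): how far the spring catch (bar and both pins, one rigid piece that moves straight down) is pressed, in m: 0 = up, 0.013 = all the way down. It springs up by itself; about 5 N starts it, about 8 N holds it fully down
- caddy: loose green caddy, 82 mm wide (x), 80 mm long (y, along the track), 36 mm high, about 320 g, origin at the centre of its underside, which rests on the board's top; axes nearly the board's. Starts on the -y side of the pins; clear of them once its origin is past board y = +85 mm; against the end block at +114 mm. The bar passes freely between its two 20 mm high runners; deck top at 25 mm
- caddy_rear (a point): middle of the outer face of the caddy's rear wall (the face to push, towards -y), 40 mm behind the caddy's origin and 28 mm above its underside. The wall spans the caddy's full width from 20 to 36 mm above its underside
- salt_cellar: loose white ceramic salt cellar with white lid and small wooden knob, 53 mm diameter, 36 mm high, about 140 g, origin at the centre of its underside; stands on the caddy's deck, its top 61 mm above the caddy's underside
- amber_jar: closed amber glass jar, 54 mm diameter, 80 mm high, origin at the centre of its underside; bystander, on the board beside the track, about 100 mm to one side of its centre line
- timer: blue round kitchen timer with white knob, 52 mm diameter, 46 mm high, origin at the centre of its underside; bystander, on the board on the other side of the track from the jar
- plate: white plate, 200 mm diameter, 18 mm high, origin under its centre; bystander on the table
- pepper_mill: dark wooden pepper mill, 54 mm diameter, 145 mm high, origin under its centre; bystander on the table
- oil_bottle: green glass oil bottle, 56 mm diameter, 170 mm high, origin under its centre; bystander on the table
- mug: blue mug, 80 mm diameter, 90 mm high, origin under its centre; bystander on the table
Mind the look-alikes: they are no part of the job. Of the things that look like the caddy, the smaller one is meant. There is more than one size of the salt_cellar; the one meant has the size given above.

How it is judged:
On the way, in this order (a step that is already met when the one before it is completed fails the run):
1. the catch is held down while the caddy is still short of the pins (value of joint catch above 0.0095 m and y of caddy in the frame of board below 0.004 m), for 0.2 s.
2. with the catch still down, the caddy slides over the pins (value of joint catch above 0.0085 m and y of caddy in the frame of board between 0.025 and 0.065 m), for 0.1 s.
3. the caddy is past the pins and the catch has sprung up behind it (value of joint catch below 0.002 m and y of caddy in the frame of board above 0.082 m), for 0.2 s.
At the end, for the whole second after the job is handed in: The caddy rests flat in its track (within 3.5 mm of height and 0.06 rad) between the pins and the end block (its origin 82 to 118 mm along the board's y), the catch is up again (pressed less than 2 mm), and the salt cellar stands upright on the caddy's deck (all of step 3 and y of caddy in the frame of board below 0.118 m and linear speed of caddy below 0.01 m/s and angle between caddy's own z axis and vertical below 0.06 rad and z of caddy in the frame of board between 0.014 and 0.0215 m and angle between salt_cellar's own z axis and vertical below 0.08 rad and z of salt_cellar in the frame of caddy below 0.029 m and horizontal distance between salt_cellar and caddy below 0.025 m); the robot touches nothing.
It fails at once if the caddy is lifted or tipped (z of caddy in the frame of board above 0.03 m or angle between caddy's own z axis and vertical above 0.25 rad).
It fails at once if the salt cellar is lifted from the caddy or tipped (z of salt_cellar in the frame of caddy above 0.035 m or angle between salt_cellar's own z axis and vertical above 0.35 rad).
It fails at once if a bystander is moved by more than 20 mm (distance of any of amber_jar, timer, plate, pepper_mill, oil_bottle, mug from where it was at the start of the episode above 0.02 m).
It also fails if it takes over 40 s, if anything falls off the work surface, if the arm or the gripper's body presses on something with over 40 N, if the wrist force passes 120 N, or if a joint passes its speed limit or range.

ROBOT

A 6-joint arm with a two-finger parallel gripper is mounted at the origin on the work surface. World frame = base frame: x ahead of the robot, y to its left, z up, the work surface at z = 0. Lengths are in m, angles in rad, forces in N, time in s.
With the tool pointing down it reaches from about 0.275 to 0.75 m from the base axis. Payload 10.2 kg.
Tool frame: the origin (TCP) lies between the finger pads; the fingertips stand 17 mm ahead of it and the grasp point (between the pads) lies 2 mm behind it; z points along the fingers, y is the line along which they close (so a half turn about z gives the same grasp; the last joint's range is limited). The gripper opens to 85 mm and grips with 20 to 120 N. Pads are 22 mm wide; open, the fingers measure 114 mm over their backs; the gripper's body (76 mm by 85 mm) begins 54 mm behind the grasp point. The pads swing forward as they close: fully open they stand 13 mm farther back than shut.
Start: joints at [0.891, 0.313, 1.498, -0, 1.331, -0.223], TCP at [0.232, 0.471, 0.216] pointing down, gripper open.
Joint ranges: [-2.94, 2.94], [-0.97, 2.17], [0.19, 2.56], [-1.23, 4.37], [0.02, 3.11], [-2.88, 2.88]. Speed limits (rad/s): [2.39, 2.39, 3.01, 3.14, 3.14, 3.14].

INTERFACE

Orientations are given as [roll, pitch, yaw] about the fixed x, y, z axes, in that order (R = Rz(yaw) Ry(pitch) Rx(roll)).
In Python, from bench import get_obs, grab_frame, hand_in gives the robot as it stands. The module is installed in compiled form; this text tells all that it offers.
- The arm moves only by the tool drive_tool, never from a script. Its argument "rows" is a list of rows, each an object of numbers: "gripper": the finger opening in mm, from 0 to 85.4; "dx", "dy", "dz": the shift along the world's x, y, z in mm; "ax", "ay", "az": the turn, a rotation vector about the world's x, y, z in rad. A call has 1 to 12 rows; each row shifts and turns the commanded pose from where the row before left it; what a row does not reach is not made up. A row lasts 1/12 s, in which the tool goes at most 41.7 mm and 7.16 degrees, less where a joint would pass 70% of its speed; a pose out of reach is approached as far as the arm can. A call is refused whole if a number of a shift passes 41.7 or a number of a turn 0.125, either way. A call with a gripper value outside its range is refused whole. The fingers move at their own pace and stop on an object; "squeeze" is the grip in N (left out, the last holds). Time passes only in rows, so rows that do not move let the fingers close. It gives the time, the measured TCP pose, the force, the opening and the grip force at its end, in the units of the state.
- get_obs(): the state, without advancing time (a new reading comes with each control period).
- grab_frame(name): name is "side" or "top"; returns a dict with "image" (384x512x3 uint8, blue, green, red), "K" (3x3 intrinsics, pixels), "T" (4x4, takes a point from camera to world coordinates). Camera axes: x right, y down, z forward; pixel columns grow to the right and rows downward; lengths in m; the calibration is good to about 2 mm. A picture is of the moment at which its call begins. There is no depth.
- hand_in(): hands the job in; it is judged then, once.
The state is a dict: "time_s": time; "joint_pos": joint angles; "dq": joint speeds; "tau": joint torques, N m; "eef_pos": TCP position; "tool_rot": TCP orientation; "wrist_force": force on the tool from outside, world axes, zero at the start; "wrist_torque": the same for the moment, N m; "opening": opening from 0.0 (shut) to 1.0 (fully open); "grip_force": force on a finger pad.
Only numpy, scipy, OpenCV 4.12 (cv2) and the standard library are available. Lean on these libraries where they do the work, as an engineer would, in place of code of your own. Each camera call takes 0.05 s, during which the arm holds its last target. There are 200 camera calls.

## Working session

There is one attempt and no reset: what is moved stays moved. The work goes in short steps, Python scripts to look and compute and a tool call to move; the robot and the scene stay as the last step left them, time stands still between calls to the robot, and variables do not carry over. Pictures are saved under pics/ and viewed, at most 10 in all, crops included, and the job is handed in when it is done.

Besides the shell and the picture viewer there is one more tool, called after "Call:" in YAML: its name, and indented under it one key for each argument. drive_tool: Moves the arm, as the interface text tells. Its arguments: {"type":"object","properties":{"rows":{"type":"array","items":{"type":"object","properties":{"gripper":{"type":"number"},"dx":{"type":"number"},"dy":{"type":"number"},"dz":{"type":"number"},"ax":{"type":"number"},"ay":{"type":"number"},"az":{"type":"number"}}}},"squeeze":{"type":"number"}},"required":["rows"]}

```bash
mkdir -p pics
python3 - <<'E'
from bench import *
import cv2,numpy as np
for n in("top","side"):
    f=grab_frame(n);cv2.imwrite(f"pics/{n}0.png",f["image"]);np.savez(f"{n}0.npz",**f)
    print(f["K"].tolist(),np.round(f["T"],4).tolist())
print(get_obs())
E
```

```text
[[489.7940972399577, 0.0, 250.20429841070302], [0.0, 489.7940972399577, 192.25818990820346], [0.0, 0.0, 1.0]] [[-0.0094, -0.9778, 0.2093, 0.1781], [-1.0, 0.0098, 0.001, 0.0341], [-0.003, -0.2092, -0.9779, 1.5704], [0.0, 0.0, 0.0, 1.0]]
[[495.6601398131879, 0.0, 257.5078971854345], [0.0, 495.6601398131879, 195.32091062139042], [0.0, 0.0, 1.0]] [[0.811, -0.425, 0.402, -0.0562], [-0.5848, -0.6064, 0.5387, -0.7368], [0.0149, -0.6721, -0.7403, 1.109], [0.0, 0.0, 0.0, 1.0]]
{'time_s': 0.1, 'joint_pos': array([ 8.90615174e-01,  3.13362189e-01,  1.49833481e+00, -3.92287718e-06,
        1.33099343e+00, -2.23414361e-01]), 'dq': array([ 0.00023319, -0.00332756, -0.00181429,  0.00091428, -0.00023467,
       -0.0019329 ]), 'tau': array([ 3.56729652e-03, -4.12894499e+01, -2.60139298e+01, -2.56218266e-05,
        3.00120810e-03,  2.08561181e-05]), 'eef_pos': array([0.23141699, 0.47098137, 0.21531851]), 'tool_rot': array([-3.14052132e+00, -2.39506930e-04,  2.68482667e+00]), 'wrist_force': array([0.41899827, 0.04595   , 0.31347358]), 'wrist_torque': array([0.00425244, 0.01365406, 0.00594264]), 'grip_force': 0.0, 'opening': 0.9978449010386323}
```

View pics/top0.png

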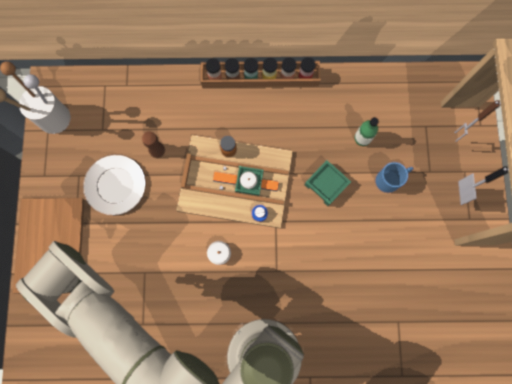

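View pics/side0.png

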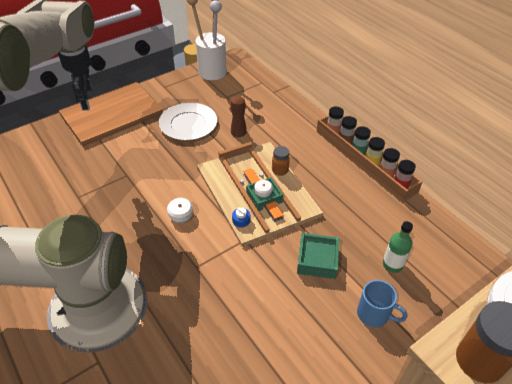

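Top view: the board is at about (237,181) with its end block at left (186,170), so board +y is roughly world +y. There are two green trays, the one in the track at (249,180) and a larger one on the table at (328,183). The track one is meant: it is smaller and sits on the bar. There are two white cellars, one at (249,180) on the caddy and one at (219,253) on the table. The one on the caddy is meant. I'll confirm this in a crop and measure.

```bash
cat > h.py <<'E'
import numpy as np,cv2
def ray(f,uv,z):
    d=f["T"][:3,:3]@np.linalg.solve(f["K"],[*uv,1]);o=f["T"][:3,3]
    return o+d*(z-o[2])/d[2]
def proj(f,p):
    c=np.linalg.inv(f["T"])@np.append(p,1);q=f["K"]@c[:3];return q[:2]/q[2]
E
python3 - <<'E'
from h import *
for n,(a,b,c,d) in dict(top=(165,125,305,235),side=(190,130,330,245)).items():
    f=np.load(n+"0.npz");im=f["image"];hsv=cv2.cvtColor(im,cv2.COLOR_BGR2HSV)
    cr=cv2.resize(im[b:d,a:c],None,fx=5,fy=5,interpolation=cv2.INTER_CUBIC)
    cv2.imwrite(f"pics/{n}c.png",cr)
    for nm,lo,hi,z in [("orange",(5,190,150),(16,255,255),.034),("green",(65,90,30),(95,255,200),.054),("white",(0,0,170),(180,60,255),.075),("blue",(105,120,60),(130,255,255),.04)]:
        m=cv2.inRange(hsv,lo,hi);m[:b]=0;m[d:]=0;m[:,:a]=0;m[:,c:]=0
        k,_,s,ce=cv2.connectedComponentsWithStats(m)
        for i in range(1,k):
            if s[i,4]>12: print(n,nm,s[i].tolist(),ce[i].round(1),ray(f,ce[i],z).round(4))
E
```

```text
top green [240, 168, 7, 3, 15] [242.8 168.7] [0.5798 0.0585 0.054 ]
top green [248, 169, 14, 11, 46] [257.2 172.5] [0.567  0.0128 0.054 ]
top green [236, 183, 23, 11, 100] [247.6 189.5] [0.5116 0.0437 0.054 ]
top white [240, 172, 16, 16, 199] [247.6 179.5] [0.5391 0.0434 0.075 ]
top white [255, 207, 10, 10, 82] [259.2 211.6] [0.4365 0.0082 0.075 ]
top blue [253, 207, 14, 14, 58] [258.8 216.2] [0.4279 0.0092 0.04  ]
side orange [266, 202, 11, 9, 51] [271.1 205.8] [ 0.5359 -0.0099  0.034 ]
side green [247, 178, 35, 32, 374] [264.1 195.4] [0.532  0.0196 0.054 ]
side green [301, 233, 29, 12, 276] [314.3 239.6] [ 0.5474 -0.1853  0.054 ]
side white [190, 130, 22, 10, 150] [198.1 133.4] [0.5061 0.3386 0.075 ]
side white [254, 179, 18, 15, 184] [262.5 186.1] [0.5378 0.0364 0.075 ]
side white [235, 207, 12, 10, 85] [240.4 211.3] [ 0.4324 -0.0053  0.075 ]
side blue [232, 210, 18, 17, 167] [240.9 219.6] [ 0.433  -0.0064  0.04  ]
```

View pics/topc.png

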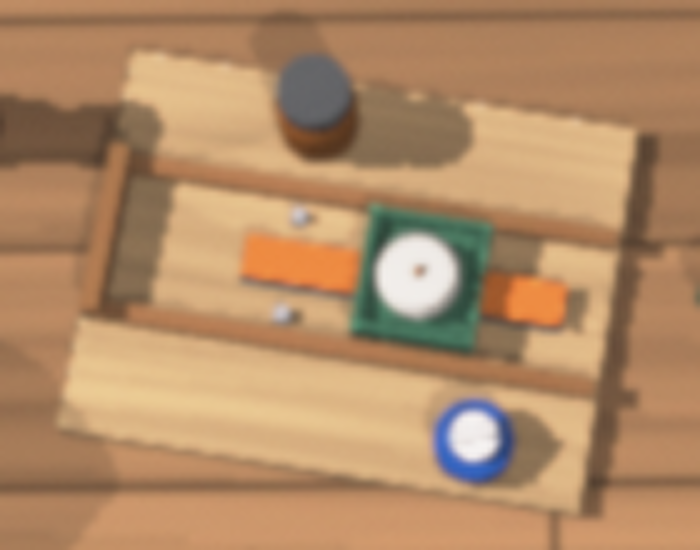

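View pics/sidec.png

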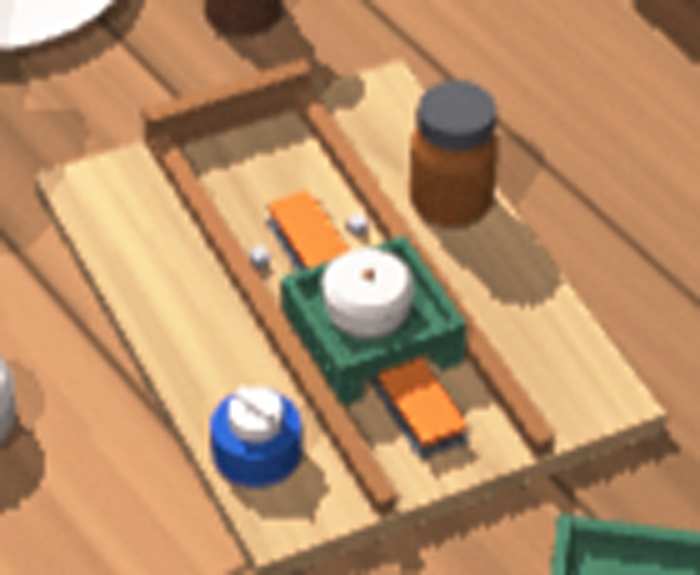

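The crop confirms it: the smaller green caddy with the cellar sits in the track over the orange bar, short of the two pins at crop (300,217) and (284,313). Next I'll compute the board frame from the board and bar corners.

```bash
cat >> h.py <<'E'
def cp(u,v,off=(165,125)): return ((u+.5)/5+off[0]-.5,(v+.5)/5+off[1]-.5)
E
python3 - <<'E'
from h import *
f=np.load("top0.npz");g=np.load("side0.npz")
def fit(fr,off,px,zs,bd):
    w=np.array([ray(fr,cp(*p,off),z)[:2] for p,z in zip(px,zs)]);b=np.array(bd)
    wm,bm=w.mean(0),b.mean(0);U,S,Vt=np.linalg.svd((b-bm).T@(w-wm));R=Vt.T@U.T
    t=wm-R@bm;print("yaw",np.degrees(np.arctan2(R[1,0],R[0,0])),"o",t,"res mm",((w-b@R.T-t)*1000).round(1).tolist());return R,t
bd=[(.13,.17),(.13,-.17),(-.13,.17),(-.13,-.17),(.014,.07),(-.014,.07),(.014,-.14),(-.014,-.14)]
R,t=fit(f,(165,125),[(131,52),(637,128),(60,428),(582,515),(246,235),(242,282),(568,278),(562,325)],[.018]*4+[.034]*4,bd)
R2,t2=fit(g,(190,130),[(405,62),(663,413),(38,182),(258,570),(308,191),(268,208),(466,408),(426,440)],[.018]*4+[.034]*4,bd)
B=lambda p:(R.T@(p[:2]-t)*1000).round(1)
for n,p in dict(FL=(372,206),FR=(494,222),BL=(350,334),BR=(472,352)).items(): print("caddy top",n,B(ray(f,cp(*p),.054)))
for n,p in dict(F=(410,240),R=(465,322),L=(283,287)).items(): print("side caddy top",n,B(ray(g,cp(*p,(190,130)),.054)))
print("cellar knob",B(ray(f,cp(419,271),.079)),B(ray(g,cp(369,274,(190,130)),.079)))
for y in(-.1,-.105,-.11,-.115): print(y,R@[0,y]+t)
print("pins",B(ray(f,cp(301,217),.026)),B(ray(f,cp(284,313),.026)),"R",R)
E
```

```text
yaw -9.384413317506706 o [0.55131746 0.08494522] res mm [[-0.3, -0.1], [-1.0, 0.3], [2.9, -0.9], [-1.3, -0.0], [-0.1, 1.1], [-3.7, -1.1], [3.4, 0.4], [0.1, 0.4]]
yaw -9.514324995230528 o [0.55391187 0.08356238] res mm [[0.2, -4.8], [-3.2, 1.9], [0.2, -6.4], [-2.0, 0.9], [-0.7, -0.6], [-1.7, -3.3], [6.2, 11.4], [0.9, 1.0]]
caddy top FL [40.1 -7.9]
caddy top FR [ 41.6 -86.7]
caddy top BL [-44.8  -7.4]
caddy top BR [-44.5 -85.5]
side caddy top F [ 44.  -13.3]
side caddy top R [ 42.2 -85.6]
side caddy top L [-40.6 -15.3]
cellar knob [ -3.6 -45.3] [ -1.8 -48.6]
-0.1 [ 0.53501171 -0.01371643]
-0.105 [ 0.53419642 -0.01864952]
-0.11 [ 0.53338113 -0.0235826 ]
-0.115 [ 0.53256584 -0.02851568]
pins [33.1 38.6] [-31.8  38.9] R [[ 0.98661656  0.16305757]
 [-0.16305757  0.98661656]]
```

Call:
drive_tool:
  rows:
    - {"gripper": 0, "dx": 12.6, "dy": -20.7, "az": -0.053}
    - {"dx": 12.6, "dy": -20.7, "az": -0.053}
    - {"dx": 12.6, "dy": -20.7, "az": -0.053}
    - {"dx": 12.6, "dy": -20.7, "az": -0.053}
    - {"dx": 12.6, "dy": -20.7, "az": -0.053}
    - {"dx": 12.6, "dy": -20.7, "az": -0.053}
    - {"dx": 12.6, "dy": -20.7, "az": -0.053}
    - {"dx": 12.6, "dy": -20.7, "az": -0.053}
    - {"dx": 12.6, "dy": -20.7, "az": -0.053}
    - {"dx": 12.6, "dy": -20.7, "az": -0.053}
    - {"dx": 12.6, "dy": -20.7, "az": -0.053}
    - {"dx": 12.6, "dy": -20.7, "az": -0.053}

```text
invalid input at $.rows[0]: expected keys gripper, dx, dy, dz, ax, ay, az
```

Call:
drive_tool:
  rows:
    - {"gripper": 0, "dx": 12.6, "dy": -20.7, "az": -0.053}
    - {"dx": 12.6, "dy": -20.7, "az": -0.053}
    - {"dx": 12.6, "dy": -20.7, "az": -0.053}
    - {"dx": 12.6, "dy": -20.7, "az": -0.053}
    - {"dx": 12.6, "dy": -20.7, "az": -0.053}
    - {"dx": 12.6, "dy": -20.7, "az": -0.053}
    - {"dx": 12.6, "dy": -20.7, "az": -0.053}
    - {"dx": 12.6, "dy": -20.7, "az": -0.053}
    - {"dx": 12.6, "dy": -20.7, "az": -0.053}
    - {"dx": 12.6, "dy": -20.7, "az": -0.053}
    - {"dx": 12.6, "dy": -20.7, "az": -0.053}
    - {"dx": 12.6, "dy": -20.7, "az": -0.053}

```text
invalid input at $.rows[0]: expected keys gripper, dx, dy, dz, ax, ay, az
```

Call:
drive_tool:
  rows:
    - {}
    - {}
    - {}

```text
invalid input at $.rows[0]: expected keys gripper, dx, dy, dz, ax, ay, az
```

Call:
drive_tool:
  rows:
    - {"gripper": 0, "dx": 16.8, "dy": -27.6, "dz": 0, "ax": 0, "ay": 0, "az": -0.071}
    - {"gripper": 0, "dx": 16.8, "dy": -27.6, "dz": 0, "ax": 0, "ay": 0, "az": -0.071}
    - {"gripper": 0, "dx": 16.8, "dy": -27.6, "dz": 0, "ax": 0, "ay": 0, "az": -0.071}
    - {"gripper": 0, "dx": 16.8, "dy": -27.6, "dz": 0, "ax": 0, "ay": 0, "az": -0.071}
    - {"gripper": 0, "dx": 16.8, "dy": -27.6, "dz": 0, "ax": 0, "ay": 0, "az": -0.071}
    - {"gripper": 0, "dx": 16.8, "dy": -27.6, "dz": 0, "ax": 0, "ay": 0, "az": -0.071}
    - {"gripper": 0, "dx": 16.8, "dy": -27.6, "dz": 0, "ax": 0, "ay": 0, "az": -0.071}
    - {"gripper": 0, "dx": 16.8, "dy": -27.6, "dz": 0, "ax": 0, "ay": 0, "az": -0.071}
    - {"gripper": 0, "dx": 16.8, "dy": -27.6, "dz": 0, "ax": 0, "ay": 0, "az": -0.071}

```text
time_s: 0.85
eef_pos: [0.3832, 0.2213, 0.2157]
tool_rot: [-3.141, -0.0, 2.042]
wrist_force: [0.1, 1.1, 0.4]
opening: -0.002
grip_force: 0.0
```

Call:
drive_tool:
  rows:
    - {"gripper": 0, "dx": 16.8, "dy": -27.6, "dz": 0, "ax": 0, "ay": 0, "az": -0.071}
    - {"gripper": 0, "dx": 16.8, "dy": -27.6, "dz": 0, "ax": 0, "ay": 0, "az": -0.071}
    - {"gripper": 0, "dx": 16.8, "dy": -27.6, "dz": 0, "ax": 0, "ay": 0, "az": -0.071}
    - {"gripper": 0, "dx": 16.8, "dy": -27.6, "dz": 0, "ax": 0, "ay": 0, "az": -0.071}
    - {"gripper": 0, "dx": 16.8, "dy": -27.6, "dz": 0, "ax": 0, "ay": 0, "az": -0.071}
    - {"gripper": 0, "dx": 16.8, "dy": -27.6, "dz": 0, "ax": 0, "ay": 0, "az": -0.071}
    - {"gripper": 0, "dx": 16.8, "dy": -27.6, "dz": 0, "ax": 0, "ay": 0, "az": -0.071}
    - {"gripper": 0, "dx": 16.8, "dy": -27.6, "dz": 0, "ax": 0, "ay": 0, "az": -0.071}
    - {"gripper": 0, "dx": 16.8, "dy": -27.6, "dz": 0, "ax": 0, "ay": 0, "az": -0.071}
    - {"gripper": 0, "dx": 0, "dy": 0, "dz": 0, "ax": 0, "ay": 0, "az": 0}
    - {"gripper": 0, "dx": 0, "dy": 0, "dz": 0, "ax": 0, "ay": 0, "az": 0}

```text
time_s: 1.77
eef_pos: [0.534, -0.0266, 0.215]
tool_rot: [-3.14, -0.0, 1.405]
wrist_force: [-1.0, 0.5, -0.0]
opening: -0.001
grip_force: 0.0
```

Call:
drive_tool:
  rows:
    - {"gripper": 0, "dx": 0, "dy": 0, "dz": -30, "ax": 0, "ay": 0, "az": 0}
    - {"gripper": 0, "dx": 0, "dy": 0, "dz": -30, "ax": 0, "ay": 0, "az": 0}
    - {"gripper": 0, "dx": 0, "dy": 0, "dz": -30, "ax": 0, "ay": 0, "az": 0}
    - {"gripper": 0, "dx": 0, "dy": 0, "dz": -30, "ax": 0, "ay": 0, "az": 0}
    - {"gripper": 0, "dx": 0, "dy": 0, "dz": -30, "ax": 0, "ay": 0, "az": 0}
    - {"gripper": 0, "dx": 0, "dy": 0, "dz": 0, "ax": 0, "ay": 0, "az": 0}
    - {"gripper": 0, "dx": 0, "dy": 0, "dz": 0, "ax": 0, "ay": 0, "az": 0}

```text
time_s: 2.35
eef_pos: [0.5333, -0.0246, 0.0657]
tool_rot: [-3.139, -0.0, 1.408]
wrist_force: [0.9, -0.6, -0.0]
opening: -0.001
grip_force: 0.0
```

```bash
cat > look.py <<'E'
import sys
from bench import *
from h import *
a=grab_frame("side")["image"][120:250,185:335];b=grab_frame("top")["image"][115:245,165:315]
cv2.imwrite(sys.argv[1],cv2.resize(np.hstack([a,b]),(800,347),interpolation=cv2.INTER_CUBIC))
o=get_obs();print(o["time_s"],o["eef_pos"],o["wrist_force"])
E
python3 look.py pics/l1.png
```

```text
2.45 [ 0.53485903 -0.02535473  0.06781373] [ 0.38756555 -0.05483289  0.07619196]
```

View pics/l1.png

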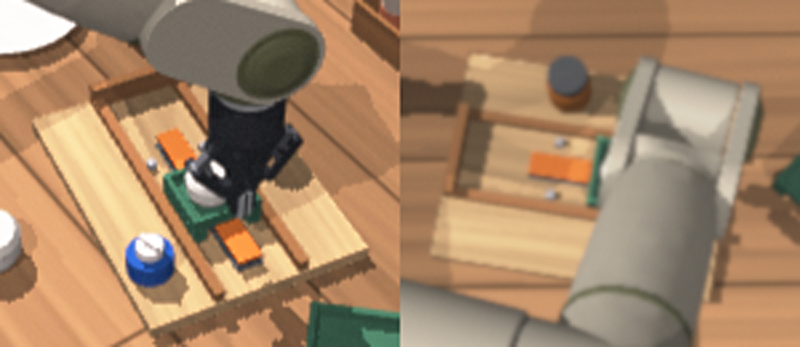

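Run:
```python
from h import *
g=np.load("side0.npz")
s=800/300
for n,p in dict(tip=(.534,-.0255,.049),barc=(.534,-.0255,.034),rear=(.5377,-.0008,.054),cornerR=(.577,-.0078,.054)).items():
    q=proj(g,p);print(n,q,(q-[185,120])*s)
```

```text
tip [274.08581339 205.97927925] [237.56216904 229.278078  ]
barc [273.87778503 209.42358497] [237.00742673 238.46289325]
rear [269.97708275 198.9276826 ] [226.60555401 210.47382026]
cornerR [282.35313348 194.57507682] [259.60835593 198.86687153]
```

Run:
```python
from bench import *
from h import *
f=grab_frame("side");im=cv2.resize(f["image"][165:235,235:315],None,fx=8,fy=8,interpolation=cv2.INTER_CUBIC)
p=get_obs()["eef_pos"]-[0,0,.017]
q=proj(f,p);cv2.circle(im,tuple(int(v) for v in (q-[235,165]+.5)*8),4,(255,0,255),-1)
cv2.imwrite("pics/l2.png",im);print(p,q)
```

```text
[ 0.53501128 -0.02554712  0.05097217] [274.40814622 205.377995  ]
```

View pics/l2.png

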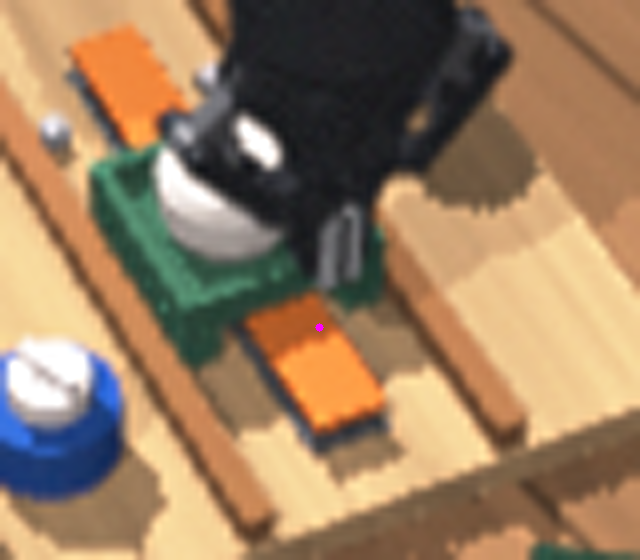

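The crop shows the pad tips at (342,283), higher than the predicted (320,328), so the tip height is uncertain. I'll back off 12 mm along the bar and descend until the force shows contact.

Call:
drive_tool:
  rows:
    - {"gripper": 0, "dx": -2, "dy": -12, "dz": 0, "ax": 0, "ay": 0, "az": 0}
    - {"gripper": 0, "dx": 0, "dy": 0, "dz": -5, "ax": 0, "ay": 0, "az": 0}
    - {"gripper": 0, "dx": 0, "dy": 0, "dz": -5, "ax": 0, "ay": 0, "az": 0}
    - {"gripper": 0, "dx": 0, "dy": 0, "dz": -3, "ax": 0, "ay": 0, "az": 0}
    - {"gripper": 0, "dx": 0, "dy": 0, "dz": 0, "ax": 0, "ay": 0, "az": 0}
    - {"gripper": 0, "dx": 0, "dy": 0, "dz": 0, "ax": 0, "ay": 0, "az": 0}

```text
time_s: 3.0
eef_pos: [0.5318, -0.0375, 0.0525]
tool_rot: [-3.141, -0.0, 1.407]
wrist_force: [0.3, 0.3, 0.1]
opening: -0.001
grip_force: 0.0
```

Call:
drive_tool:
  rows:
    - {"gripper": 0, "dx": 0, "dy": 0, "dz": -3, "ax": 0, "ay": 0, "az": 0}
    - {"gripper": 0, "dx": 0, "dy": 0, "dz": 0, "ax": 0, "ay": 0, "az": 0}
    - {"gripper": 0, "dx": 0, "dy": 0, "dz": 0, "ax": 0, "ay": 0, "az": 0}

```text
time_s: 3.25
eef_pos: [0.5319, -0.0376, 0.0497]
tool_rot: [-3.141, -0.0, 1.407]
wrist_force: [-0.6, 0.4, -0.0]
opening: 0.001
grip_force: 0.0
```

Call:
drive_tool:
  rows:
    - {"gripper": 0, "dx": 0, "dy": 0, "dz": -3, "ax": 0, "ay": 0, "az": 0}
    - {"gripper": 0, "dx": 0, "dy": 0, "dz": 0, "ax": 0, "ay": 0, "az": 0}
    - {"gripper": 0, "dx": 0, "dy": 0, "dz": 0, "ax": 0, "ay": 0, "az": 0}

```text
time_s: 3.5
eef_pos: [0.5319, -0.0376, 0.0466]
tool_rot: [-3.141, -0.0, 1.407]
wrist_force: [-0.6, 0.6, -0.5]
opening: 0.001
grip_force: 0.0
```

Call:
drive_tool:
  rows:
    - {"gripper": 0, "dx": 0, "dy": 0, "dz": -3, "ax": 0, "ay": 0, "az": 0}
    - {"gripper": 0, "dx": 0, "dy": 0, "dz": 0, "ax": 0, "ay": 0, "az": 0}
    - {"gripper": 0, "dx": 0, "dy": 0, "dz": 0, "ax": 0, "ay": 0, "az": 0}

```text
time_s: 3.75
eef_pos: [0.5319, -0.0376, 0.0436]
tool_rot: [-3.141, -0.0, 1.407]
wrist_force: [-0.1, 0.0, 0.0]
opening: -0.002
grip_force: 0.0
```

Run:
```python
from bench import *
from h import *
f=grab_frame("side");im=cv2.resize(f["image"][165:235,235:315],None,fx=8,fy=8,interpolation=cv2.INTER_CUBIC)
o=get_obs();p=o["eef_pos"]-[0,0,.017]
q=proj(f,p);cv2.circle(im,tuple(int(v) for v in (q-[235,165]+.5)*8),4,(255,0,255),-1)
cv2.imwrite("pics/l3.png",im);print(p,q,o["wrist_force"])
```

```text
[ 0.53196546 -0.03761785  0.02674854] [275.76810273 214.02941987] [-0.485494   -0.94671978  0.29883082]
```

View pics/l3.png

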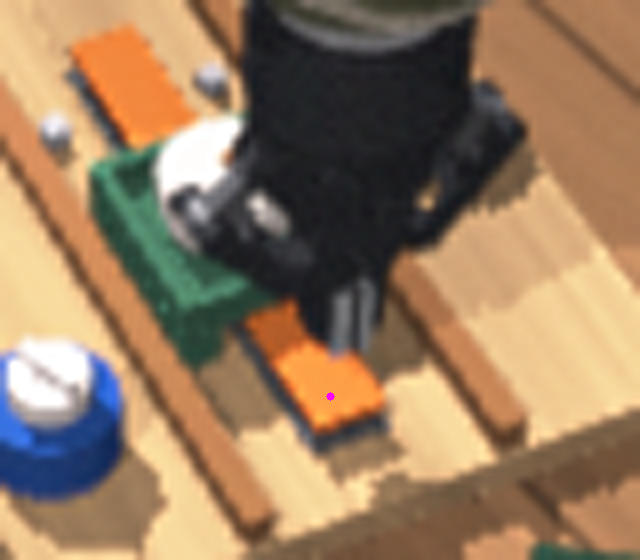

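The tip is centred over the bar at about (342,348), with clear bar between it and the caddy wall. It hasn't touched yet, so I'll keep descending.

Call:
drive_tool:
  rows:
    - {"gripper": 0, "dx": 0, "dy": 0, "dz": -3, "ax": 0, "ay": 0, "az": 0}
    - {"gripper": 0, "dx": 0, "dy": 0, "dz": 0, "ax": 0, "ay": 0, "az": 0}
    - {"gripper": 0, "dx": 0, "dy": 0, "dz": 0, "ax": 0, "ay": 0, "az": 0}

```text
time_s: 4.05
eef_pos: [0.5319, -0.0376, 0.0406]
tool_rot: [-3.141, -0.0, 1.407]
wrist_force: [0.2, 0.2, 0.2]
opening: -0.001
grip_force: 0.0
```

Call:
drive_tool:
  rows:
    - {"gripper": 0, "dx": 0, "dy": 0, "dz": -3, "ax": 0, "ay": 0, "az": 0}
    - {"gripper": 0, "dx": 0, "dy": 0, "dz": 0, "ax": 0, "ay": 0, "az": 0}
    - {"gripper": 0, "dx": 0, "dy": 0, "dz": 0, "ax": 0, "ay": 0, "az": 0}

```text
time_s: 4.3
eef_pos: [0.5319, -0.0376, 0.0376]
tool_rot: [-3.141, -0.0, 1.407]
wrist_force: [-0.2, 0.0, -0.6]
opening: 0.0
grip_force: 0.0
```

Call:
drive_tool:
  rows:
    - {"gripper": 0, "dx": 0, "dy": 0, "dz": -3, "ax": 0, "ay": 0, "az": 0}
    - {"gripper": 0, "dx": 0, "dy": 0, "dz": 0, "ax": 0, "ay": 0, "az": 0}
    - {"gripper": 0, "dx": 0, "dy": 0, "dz": 0, "ax": 0, "ay": 0, "az": 0}

```text
time_s: 4.55
eef_pos: [0.5319, -0.0376, 0.0346]
tool_rot: [-3.141, -0.0, 1.407]
wrist_force: [0.3, -0.1, 0.3]
opening: 0.005
grip_force: 0.0
```

Call:
drive_tool:
  rows:
    - {"gripper": 0, "dx": 0, "dy": 0, "dz": -3, "ax": 0, "ay": 0, "az": 0}
    - {"gripper": 0, "dx": 0, "dy": 0, "dz": 0, "ax": 0, "ay": 0, "az": 0}
    - {"gripper": 0, "dx": 0, "dy": 0, "dz": 0, "ax": 0, "ay": 0, "az": 0}

```text
time_s: 4.8
eef_pos: [0.5319, -0.0376, 0.0316]
tool_rot: [-3.141, -0.0, 1.407]
wrist_force: [-0.6, -0.4, 0.1]
opening: 0.0
grip_force: 0.0
```

Call:
drive_tool:
  rows:
    - {"gripper": 0, "dx": 0, "dy": 0, "dz": -3, "ax": 0, "ay": 0, "az": 0}
    - {"gripper": 0, "dx": 0, "dy": 0, "dz": 0, "ax": 0, "ay": 0, "az": 0}
    - {"gripper": 0, "dx": 0, "dy": 0, "dz": 0, "ax": 0, "ay": 0, "az": 0}

```text
time_s: 5.05
eef_pos: [0.5319, -0.0376, 0.0286]
tool_rot: [-3.141, -0.0, 1.407]
wrist_force: [0.4, -0.4, 0.5]
opening: -0.002
grip_force: 0.0
```

Call:
drive_tool:
  rows:
    - {"gripper": 0, "dx": 0, "dy": 0, "dz": -2, "ax": 0, "ay": 0, "az": 0}
    - {"gripper": 0, "dx": 0, "dy": 0, "dz": 0, "ax": 0, "ay": 0, "az": 0}
    - {"gripper": 0, "dx": 0, "dy": 0, "dz": 0, "ax": 0, "ay": 0, "az": 0}

```text
time_s: 5.3
eef_pos: [0.5319, -0.0376, 0.0267]
tool_rot: [-3.141, -0.0, 1.407]
wrist_force: [-0.0, -0.6, -0.1]
opening: -0.001
grip_force: 0.0
```

Call:
drive_tool:
  rows:
    - {"gripper": 0, "dx": 0, "dy": 0, "dz": -2, "ax": 0, "ay": 0, "az": 0}
    - {"gripper": 0, "dx": 0, "dy": 0, "dz": 0, "ax": 0, "ay": 0, "az": 0}
    - {"gripper": 0, "dx": 0, "dy": 0, "dz": 0, "ax": 0, "ay": 0, "az": 0}

```text
time_s: 5.55
eef_pos: [0.5319, -0.0376, 0.0247]
tool_rot: [-3.141, -0.0, 1.407]
wrist_force: [0.7, -0.4, -0.9]
opening: -0.002
grip_force: 0.0
```

Run:
```python
from bench import *
from h import *
f=grab_frame("side");im=cv2.resize(f["image"][165:235,235:315],None,fx=8,fy=8,interpolation=cv2.INTER_CUBIC)
o=get_obs();p=o["eef_pos"]-[0,0,.017]
cv2.imwrite("pics/l4.png",im);print(p,o["wrist_force"],o["tau"])
```

```text
[ 0.53195858 -0.03763953  0.00776128] [0.18505185 0.30576113 0.84094322] [-6.91113783e-04 -4.59934688e+01 -1.97518444e+01 -2.21632758e-04
 -1.84471282e-03 -3.37632514e-05]
```

View pics/l4.png

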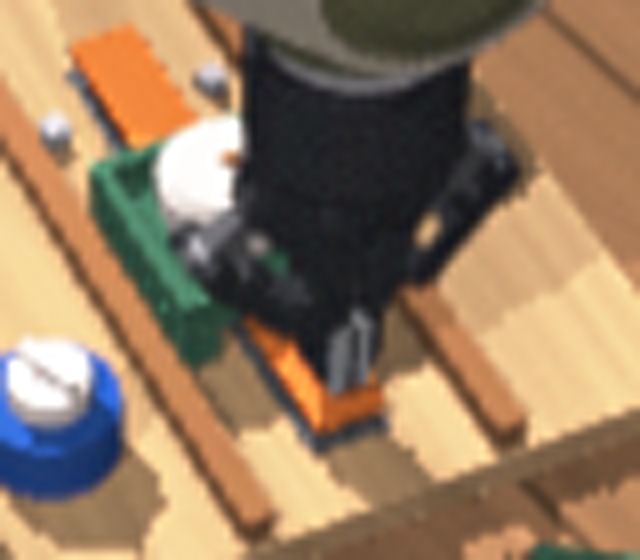

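The tip is now just above the bar near its -y end, at about (342,388), and the bar is still up. I'll continue in small steps.

Call:
drive_tool:
  rows:
    - {"gripper": 0, "dx": 0, "dy": 0, "dz": -2, "ax": 0, "ay": 0, "az": 0}
    - {"gripper": 0, "dx": 0, "dy": 0, "dz": 0, "ax": 0, "ay": 0, "az": 0}
    - {"gripper": 0, "dx": 0, "dy": 0, "dz": 0, "ax": 0, "ay": 0, "az": 0}

```text
time_s: 5.85
eef_pos: [0.5319, -0.0376, 0.0227]
tool_rot: [-3.141, -0.0, 1.407]
wrist_force: [0.2, 0.7, 0.7]
opening: 0.002
grip_force: 0.0
```

Call:
drive_tool:
  rows:
    - {"gripper": 0, "dx": 0, "dy": 0, "dz": -2, "ax": 0, "ay": 0, "az": 0}
    - {"gripper": 0, "dx": 0, "dy": 0, "dz": 0, "ax": 0, "ay": 0, "az": 0}
    - {"gripper": 0, "dx": 0, "dy": 0, "dz": 0, "ax": 0, "ay": 0, "az": 0}

```text
time_s: 6.1
eef_pos: [0.5319, -0.0376, 0.0207]
tool_rot: [-3.141, -0.0, 1.407]
wrist_force: [0.3, -0.3, 0.2]
opening: -0.001
grip_force: 0.0
```

Call:
drive_tool:
  rows:
    - {"gripper": 0, "dx": 0, "dy": 0, "dz": -2, "ax": 0, "ay": 0, "az": 0}
    - {"gripper": 0, "dx": 0, "dy": 0, "dz": 0, "ax": 0, "ay": 0, "az": 0}
    - {"gripper": 0, "dx": 0, "dy": 0, "dz": 0, "ax": 0, "ay": 0, "az": 0}

```text
time_s: 6.35
eef_pos: [0.532, -0.0376, 0.0187]
tool_rot: [-3.142, -0.0, 1.407]
wrist_force: [0.3, -0.5, -0.8]
opening: 0.001
grip_force: 0.0
```

```bash
cat > chk.py <<'E'
from bench import *
from h import *
def m(im):
    h=cv2.cvtColor(im,cv2.COLOR_BGR2HSV)
    o=cv2.inRange(h,(3,170,120),(17,255,255))[165:184,240:262]
    ys,xs=np.nonzero(o)
    g=cv2.inRange(h,(60,80,20),(95,255,200))[160:215,230:300];gy,gx=np.nonzero(g)
    p=[int(im[y-3:y+4,x-3:x+4].min(2).max()) for x,y in((241.5,181.5),(261,174.5)) for x,y in[(int(x),int(y))]]
    return "bar end top row/left col",ys.min()+165,xs.min()+240,"n",len(ys),"cy",round(ys.mean()+165,2),"pins",p,"green",round(gx.min()+230.),len(gx)
print(m(np.load("side0.npz")["image"]));f=grab_frame("side");print(m(f["image"]));np.save("last.npy",f["image"]);o=get_obs();print(o["time_s"],o["eef_pos"],o["wrist_force"],o["tau"].round(2))
E
python3 chk.py
```

```text
('bar end top row/left col', np.int64(169), np.int64(244), 'n', 120, 'cy', np.float64(175.32), 'pins', [232, 230], 'green', 247, 399)
('bar end top row/left col', np.int64(169), np.int64(244), 'n', 119, 'cy', np.float64(175.34), 'pins', [238, 207], 'green', 247, 168)
6.4 [ 0.53189527 -0.03759607  0.01872348] [-0.50005913 -0.14046767  0.19339118] [-1.000e-02 -4.620e+01 -1.956e+01 -0.000e+00 -1.000e-02  0.000e+00]
```

Run:
```python
from h import *
g=np.load("side0.npz");R=np.array([[.98662,.16306],[-.16306,.98662]])
for z in(.034,.039,.044,.05):
  print(z,[((proj(g,[*(R@[x,y]+[.532,-.0376]),z])-[235,165]+.5)*8).round().tolist() for x,y in((-.0145,-.011),(.0145,-.011),(.0145,.011),(-.0145,.011),(0,0))])
print(R.T@(np.array([.532,-.0376])-[.552,.0845]))
im=np.load("last.npy");cv2.imwrite("pics/l5.png",cv2.resize(im[175:225,250:300],None,fx=12,fy=12,interpolation=cv2.INTER_CUBIC))
```

```text
0.034 [[309.0, 418.0], [382.0, 391.0], [353.0, 348.0], [281.0, 375.0], [331.0, 383.0]]
0.039 [[310.0, 409.0], [382.0, 382.0], [353.0, 339.0], [281.0, 366.0], [332.0, 374.0]]
0.044 [[310.0, 400.0], [383.0, 373.0], [354.0, 330.0], [282.0, 357.0], [332.0, 365.0]]
0.05 [[311.0, 389.0], [384.0, 361.0], [355.0, 319.0], [282.0, 346.0], [333.0, 354.0]]
[ 0.00017723 -0.1237275 ]
```

View pics/l5.png

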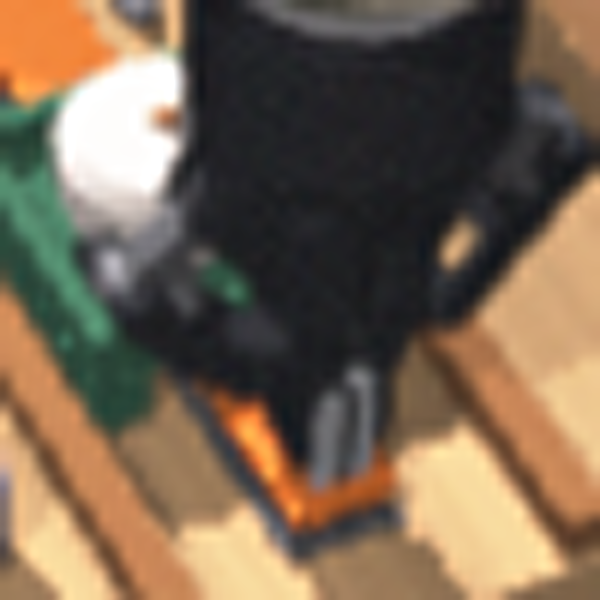

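The tip is just about to touch the bar, at crop (330,485). The reported TCP z is therefore about 35 mm low compared with the stated geometry, so I'll rely on force contact instead.

Call:
drive_tool:
  rows:
    - {"gripper": 0, "dx": 0, "dy": 0, "dz": -2, "ax": 0, "ay": 0, "az": 0}
    - {"gripper": 0, "dx": 0, "dy": 0, "dz": 0, "ax": 0, "ay": 0, "az": 0}
    - {"gripper": 0, "dx": 0, "dy": 0, "dz": 0, "ax": 0, "ay": 0, "az": 0}

```text
time_s: 6.65
eef_pos: [0.5321, -0.0377, 0.017]
tool_rot: [3.141, 0.0, 1.407]
wrist_force: [-1.7, 1.0, 4.4]
opening: -0.003
grip_force: 2.4
```

Call:
drive_tool:
  rows:
    - {"gripper": 0, "dx": 0, "dy": 0, "dz": -2, "ax": 0, "ay": 0, "az": 0}
    - {"gripper": 0, "dx": 0, "dy": 0, "dz": 0, "ax": 0, "ay": 0, "az": 0}
    - {"gripper": 0, "dx": 0, "dy": 0, "dz": 0, "ax": 0, "ay": 0, "az": 0}

```text
time_s: 6.9
eef_pos: [0.5321, -0.0377, 0.015]
tool_rot: [3.141, 0.0, 1.407]
wrist_force: [-1.0, 0.1, 5.6]
opening: -0.001
grip_force: 2.7
```

Call:
drive_tool:
  rows:
    - {"gripper": 0, "dx": 0, "dy": 0, "dz": -2, "ax": 0, "ay": 0, "az": 0}
    - {"gripper": 0, "dx": 0, "dy": 0, "dz": 0, "ax": 0, "ay": 0, "az": 0}
    - {"gripper": 0, "dx": 0, "dy": 0, "dz": 0, "ax": 0, "ay": 0, "az": 0}

```text
time_s: 7.15
eef_pos: [0.5321, -0.0377, 0.0131]
tool_rot: [3.141, 0.0, 1.407]
wrist_force: [-1.6, -1.4, 5.4]
opening: -0.0
grip_force: 2.9
```

```bash
python3 chk.py
```

```text
('bar end top row/left col', np.int64(169), np.int64(244), 'n', 120, 'cy', np.float64(175.32), 'pins', [232, 230], 'green', 247, 399)
('bar end top row/left col', np.int64(170), np.int64(244), 'n', 110, 'cy', np.float64(176.07), 'pins', [238, 198], 'green', 247, 164)
7.2 [ 0.53212171 -0.03767487  0.01311377] [-2.67767517  0.62619134  5.49898843] [-1.000e-02 -4.356e+01 -1.842e+01  5.000e-02 -3.600e-01  0.000e+00]
```

Run:
```python
from h import *
g=np.load("side0.npz");R=np.array([[.98662,.16306],[-.16306,.98662]]);t=np.array([.552,.0845])
def hit(u,v):
    uv=((u+.5)/12+250-.5,(v+.5)/12+175-.5)
    d=g["T"][:3,:3]@np.linalg.solve(g["K"],[*uv,1]);o=g["T"][:3,3]
    db=R.T@d[:2];ob=R.T@(o[:2]-t);s=(-.124-ob[1])/db[1];return (ob[0]+s*db[0]),(o+s*d)[2]
for p in((90,265),(585,130),(440,320),(330,485),(525,20),(188,20),(190,200),(450,215)): print(p,np.round(hit(*p),4))
```

```text
(90, 265) [-0.0613  0.1305]
(585, 130) [0.0661 0.1158]
(440, 320) [0.0313 0.0669]
(330, 485) [0.0044 0.0207]
(525, 20) [0.0468 0.1605]
(188, 20) [-0.0389  0.1982]
(190, 200) [-0.0367  0.1403]
(450, 215) [0.0315 0.1032]
```

Contact was at reported z = 0.0172, so fully down is about 0.004. The body has roughly 15 mm clearance over the cellar. Pressing down now.

Call:
drive_tool:
  rows:
    - {"gripper": 0, "dx": 0, "dy": 0, "dz": -3, "ax": 0, "ay": 0, "az": 0}
    - {"gripper": 0, "dx": 0, "dy": 0, "dz": -3, "ax": 0, "ay": 0, "az": 0}
    - {"gripper": 0, "dx": 0, "dy": 0, "dz": -2, "ax": 0, "ay": 0, "az": 0}
    - {"gripper": 0, "dx": 0, "dy": 0, "dz": 0, "ax": 0, "ay": 0, "az": 0}
    - {"gripper": 0, "dx": 0, "dy": 0, "dz": 0, "ax": 0, "ay": 0, "az": 0}

```text
time_s: 7.62
eef_pos: [0.5322, -0.0377, 0.0053]
tool_rot: [3.141, 0.0, 1.407]
wrist_force: [-2.7, 0.2, 7.4]
opening: 0.001
grip_force: 3.9
```

Call:
drive_tool:
  rows:
    - {"gripper": 0, "dx": 0, "dy": 0, "dz": -1.5, "ax": 0, "ay": 0, "az": 0}
    - {"gripper": 0, "dx": 0, "dy": 0, "dz": 0, "ax": 0, "ay": 0, "az": 0}
    - {"gripper": 0, "dx": 0, "dy": 0, "dz": 0, "ax": 0, "ay": 0, "az": 0}

```text
time_s: 7.87
eef_pos: [0.5324, -0.0378, 0.0047]
tool_rot: [3.141, 0.0, 1.407]
wrist_force: [-6.1, 0.6, 17.5]
opening: 0.001
grip_force: 8.9
```

```bash
python3 chk.py
```

```text
('bar end top row/left col', np.int64(169), np.int64(244), 'n', 120, 'cy', np.float64(175.32), 'pins', [232, 230], 'green', 247, 399)
('bar end top row/left col', np.int64(172), np.int64(244), 'n', 90, 'cy', np.float64(177.03), 'pins', [152, 140], 'green', 247, 149)
7.9167 [ 0.53236967 -0.0378039   0.00475622] [-4.55364771  0.48750246 18.20825805] [-1.000e-01 -3.841e+01 -1.710e+01  1.900e-01 -1.400e+00  1.000e-02]
```

Call:
drive_tool:
  rows:
    - {"gripper": 0, "dx": 0.8, "dy": 4.9, "dz": 0, "ax": 0, "ay": 0, "az": 0}
    - {"gripper": 0, "dx": 0.8, "dy": 4.9, "dz": 0, "ax": 0, "ay": 0, "az": 0}
    - {"gripper": 0, "dx": 0.8, "dy": 4.9, "dz": 0, "ax": 0, "ay": 0, "az": 0}
    - {"gripper": 0, "dx": 0.8, "dy": 4.9, "dz": 0, "ax": 0, "ay": 0, "az": 0}
    - {"gripper": 0, "dx": 0.8, "dy": 4.9, "dz": 0, "ax": 0, "ay": 0, "az": 0}
    - {"gripper": 0, "dx": 0.8, "dy": 4.9, "dz": 0, "ax": 0, "ay": 0, "az": 0}
    - {"gripper": 0, "dx": 0.8, "dy": 4.9, "dz": 0, "ax": 0, "ay": 0, "az": 0}
    - {"gripper": 0, "dx": 0.8, "dy": 4.9, "dz": 0, "ax": 0, "ay": 0, "az": 0}

```text
time_s: 8.58
eef_pos: [0.5403, -0.0008, 0.0052]
tool_rot: [3.136, 0.004, 1.407]
wrist_force: [-2.8, -13.4, 14.6]
opening: 0.002
grip_force: 9.0
```

```bash
python3 chk.py
```

```text
('bar end top row/left col', np.int64(169), np.int64(244), 'n', 120, 'cy', np.float64(175.32), 'pins', [232, 230], 'green', 247, 399)
('bar end top row/left col', np.int64(172), np.int64(244), 'n', 74, 'cy', np.float64(176.11), 'pins', [150, 145], 'green', 245, 155)
8.6333 [5.40356471e-01 3.64546869e-06 5.21748379e-03] [ -1.99178009 -10.95401771  13.96835212] [ 4.860e+00 -3.908e+01 -1.468e+01  2.310e+00  2.900e-01 -1.000e-02]
```

Call:
drive_tool:
  rows:
    - {"gripper": 0, "dx": 0.8, "dy": 4.9, "dz": -0.5, "ax": 0, "ay": 0, "az": 0}
    - {"gripper": 0, "dx": 0.8, "dy": 4.9, "dz": 0, "ax": 0, "ay": 0, "az": 0}
    - {"gripper": 0, "dx": 0.8, "dy": 4.9, "dz": 0, "ax": 0, "ay": 0, "az": 0}
    - {"gripper": 0, "dx": 0.8, "dy": 4.9, "dz": 0, "ax": 0, "ay": 0, "az": 0}
    - {"gripper": 0, "dx": 0.8, "dy": 4.9, "dz": 0, "ax": 0, "ay": 0, "az": 0}
    - {"gripper": 0, "dx": 0.8, "dy": 4.9, "dz": 0, "ax": 0, "ay": 0, "az": 0}
    - {"gripper": 0, "dx": 0.8, "dy": 4.9, "dz": 0, "ax": 0, "ay": 0, "az": 0}
    - {"gripper": 0, "dx": 0.8, "dy": 4.9, "dz": 0, "ax": 0, "ay": 0, "az": 0}

```text
time_s: 9.3
eef_pos: [0.5472, 0.0379, 0.0053]
tool_rot: [3.135, 0.004, 1.407]
wrist_force: [-2.7, -17.4, 18.8]
opening: -0.001
grip_force: 11.5
```

```bash
python3 chk.py
cat > cad.py <<'E'
from bench import *
from h import *
f=grab_frame("top");h=cv2.cvtColor(f["image"],cv2.COLOR_BGR2HSV)
R=np.array([[.98662,.16306],[-.16306,.98662]]);t=np.array([.5515,.0845])
g=cv2.inRange(h,(60,70,20),(95,255,200));g[:,:180]=0;g[:,300:]=0;g[:150]=0;g[210:]=0
p=np.array([R.T@(ray(f,(x,y),.054)[:2]-t) for y,x in zip(*np.nonzero(g))])*1000
print("green n",len(p),"board y pct 1/99",np.percentile(p[:,1],[1,99]).round(1),"x",np.percentile(p[:,0],[1,99]).round(1))
c=cv2.inRange(h,(0,0,185),(180,50,255));c[:,:180]=0;c[:,270:]=0;c[:150]=0;c[205:]=0
k,_,s,ce=cv2.connectedComponentsWithStats(c)
for i in range(1,k):
  if s[i,4]>20: print("white",s[i].tolist(),(R.T@(ray(f,ce[i],.075)[:2]-t)*1000).round(1))
cv2.imwrite("pics/cad.png",f["image"])
E
python3 cad.py
```

```text
('bar end top row/left col', np.int64(169), np.int64(244), 'n', 120, 'cy', np.float64(175.32), 'pins', [232, 230], 'green', 247, 399)Traceback (most recent call last):
  File "chk.py", line 10, in <module>
    print(m(np.load("side0.npz")["image"]));f=grab_frame("side");print(m(f["image"]));np.save("last.npy",f["image"]);o=get_obs();print(o["time_s"],o["eef_pos"],o["wrist_force"],o["tau"].round(2))
                                                                       ~^^^^^^^^^^^^
  File "chk.py", line 9, in m
    return "bar end top row/left col",ys.min()+165,xs.min()+240,"n",len(ys),"cy",round(ys.mean()+165,2),"pins",p,"green",round(gx.min()+230.),len(gx)
                                      ~~~~~~^^
    return umr_minimum(a, axis, None, out, keepdims, initial, where)
ValueError: zero-size array to reduction operation minimum which has no identity
Traceback (most recent call last):
  File "cad.py", line 7, in <module>
    print("green n",len(p),"board y pct 1/99",np.percentile(p[:,1],[1,99]).round(1),"x",np.percentile(p[:,0],[1,99]).round(1))
                                                            ~^^^^^
IndexError: too many indices for array: array is 1-dimensional, but 2 were indexed
```

```bash
cat > sd.py <<'E'
from bench import *
from h import *
f=grab_frame("side");h=cv2.cvtColor(f["image"],cv2.COLOR_BGR2HSV)
R=np.array([[.98662,.16306],[-.16306,.98662]]);t=np.array([.5525,.084])
def rep(n,h):
    g=cv2.inRange(h,(60,70,20),(95,255,200));g[:130]=0;g[225:]=0;g[:,:200]=0;g[:,290:]=0
    ys,xs=np.nonzero(g)
    if len(xs)>5:
        i=xs.argmin();print(n,"green n",len(xs),"front-left px",xs[i],ys[i],"board",(R.T@(ray(f,(xs[i],ys[xs==xs[i]].min()),.054)[:2]-t)*1000).round(1))
    c=cv2.inRange(h,(0,0,150),(180,60,255));c[:140]=0;c[205:]=0;c[:,:225]=0;c[:,285:]=0
    k,_,s,ce=cv2.connectedComponentsWithStats(c)
    for i in range(1,k):
        if s[i,4]>8: print("  white",s[i].tolist(),(R.T@(ray(f,ce[i],.075)[:2]-t)*1000).round(1))
rep("start",cv2.cvtColor(np.load("side0.npz")["image"],cv2.COLOR_BGR2HSV));rep("now",h)
np.save("last.npy",f["image"]);o=get_obs();print(o["time_s"],o["eef_pos"].round(4),o["wrist_force"].round(1))
E
python3 sd.py
```

```text
start green n 413 front-left px 247 186 board [-38.  -11.9]
  white [240, 179, 4, 3, 10] [-51.   -2.1]
  white [254, 179, 18, 17, 217] [ -8.1 -52.6]
now green n 158 front-left px 240 175 board [-37.4  37.8]
  white [247, 169, 6, 10, 39] [-18.7  11.7]
9.45 [0.5473 0.0387 0.0054] [ -1.1 -10.5  20.2]
```

The caddy has moved about 50 mm to y ≈ +3, as expected, and the pins are still sunk. Continuing.

Call:
drive_tool:
  rows:
    - {"gripper": 0, "dx": 0.8, "dy": 4.9, "dz": 0, "ax": 0, "ay": 0, "az": 0}
    - {"gripper": 0, "dx": 0.8, "dy": 4.9, "dz": 0, "ax": 0, "ay": 0, "az": 0}
    - {"gripper": 0, "dx": 0.8, "dy": 4.9, "dz": 0, "ax": 0, "ay": 0, "az": 0}
    - {"gripper": 0, "dx": 0.8, "dy": 4.9, "dz": 0, "ax": 0, "ay": 0, "az": 0}
    - {"gripper": 0, "dx": 0.8, "dy": 4.9, "dz": 0, "ax": 0, "ay": 0, "az": 0}
    - {"gripper": 0, "dx": 0.8, "dy": 4.9, "dz": 0, "ax": 0, "ay": 0, "az": 0}
    - {"gripper": 0, "dx": 0.8, "dy": 4.9, "dz": 0, "ax": 0, "ay": 0, "az": 0}
    - {"gripper": 0, "dx": 0.8, "dy": 4.9, "dz": 0, "ax": 0, "ay": 0, "az": 0}

```text
time_s: 10.12
eef_pos: [0.5536, 0.0772, 0.0054]
tool_rot: [3.135, 0.004, 1.407]
wrist_force: [-2.8, -17.9, 20.1]
opening: -0.003
grip_force: 11.9
```

```bash
python3 sd.py
```

```text
start green n 413 front-left px 247 186 board [-38.  -11.9]
  white [240, 179, 4, 3, 10] [-51.   -2.1]
  white [254, 179, 18, 17, 217] [ -8.1 -52.6]
now green n 152 front-left px 234 167 board [-39.4  76.4]
  white [242, 162, 5, 9, 29] [-20.2  48.9]
10.1667 [0.5537 0.078  0.0054] [ -1.9 -14.9  20.3]
```

Call:
drive_tool:
  rows:
    - {"gripper": 0, "dx": 0.8, "dy": 4.9, "dz": 0, "ax": 0, "ay": 0, "az": 0}
    - {"gripper": 0, "dx": 0.8, "dy": 4.9, "dz": 0, "ax": 0, "ay": 0, "az": 0}
    - {"gripper": 0, "dx": 0.8, "dy": 4.9, "dz": 0, "ax": 0, "ay": 0, "az": 0}
    - {"gripper": 0, "dx": 0.8, "dy": 4.9, "dz": 0, "ax": 0, "ay": 0, "az": 0}
    - {"gripper": 0, "dx": 0.8, "dy": 4.9, "dz": 0, "ax": 0, "ay": 0, "az": 0}
    - {"gripper": 0, "dx": 0.8, "dy": 4.9, "dz": 0, "ax": 0, "ay": 0, "az": 0}
    - {"gripper": 0, "dx": 0.8, "dy": 4.9, "dz": 0, "ax": 0, "ay": 0, "az": 0}
    - {"gripper": 0, "dx": 0.8, "dy": 4.9, "dz": 0, "ax": 0, "ay": 0, "az": 0}
    - {"gripper": 0, "dx": 0.8, "dy": 4.9, "dz": 0, "ax": 0, "ay": 0, "az": 0}
    - {"gripper": 0, "dx": 0.8, "dy": 4.9, "dz": 0, "ax": 0, "ay": 0, "az": 0}
    - {"gripper": 0, "dx": 0.8, "dy": 4.9, "dz": 0, "ax": 0, "ay": 0, "az": 0}
    - {"gripper": 0, "dx": 0, "dy": 0, "dz": 0, "ax": 0, "ay": 0, "az": 0}

```text
time_s: 11.17
eef_pos: [0.5623, 0.1322, 0.0053]
tool_rot: [3.136, 0.002, 1.407]
wrist_force: [-1.2, -10.0, 19.7]
opening: 0.002
grip_force: 9.7
```

```bash
python3 sd.py
```

```text
start green n 413 front-left px 247 186 board [-38.  -11.9]
  white [240, 179, 4, 3, 10] [-51.   -2.1]
  white [254, 179, 18, 17, 217] [ -8.1 -52.6]
now green n 144 front-left px 226 155 board [-39.7 135.3]
  white [234, 151, 4, 7, 18] [-21.4 106.1]
11.2167 [0.5623 0.1322 0.0053] [ -1.2 -11.2  18.8]
```

The caddy is at y ≈ 97–100, past the pins. Now I back off a little and lift.

Call:
drive_tool:
  rows:
    - {"gripper": 0, "dx": -0.8, "dy": -4.9, "dz": 0, "ax": 0, "ay": 0, "az": 0}
    - {"gripper": 0, "dx": -0.8, "dy": -4.9, "dz": 0, "ax": 0, "ay": 0, "az": 0}
    - {"gripper": 0, "dx": 0, "dy": 0, "dz": 0, "ax": 0, "ay": 0, "az": 0}
    - {"gripper": 0, "dx": 0, "dy": 0, "dz": 5, "ax": 0, "ay": 0, "az": 0}
    - {"gripper": 0, "dx": 0, "dy": 0, "dz": 8, "ax": 0, "ay": 0, "az": 0}
    - {"gripper": 0, "dx": 0, "dy": 0, "dz": 12, "ax": 0, "ay": 0, "az": 0}
    - {"gripper": 0, "dx": 0, "dy": 0, "dz": 25, "ax": 0, "ay": 0, "az": 0}
    - {"gripper": 0, "dx": 0, "dy": 0, "dz": 35, "ax": 0, "ay": 0, "az": 0}
    - {"gripper": 0, "dx": 0, "dy": 0, "dz": 35, "ax": 0, "ay": 0, "az": 0}
    - {"gripper": 0, "dx": 0, "dy": 0, "dz": 35, "ax": 0, "ay": 0, "az": 0}
    - {"gripper": 0, "dx": 0, "dy": 0, "dz": 35, "ax": 0, "ay": 0, "az": 0}
    - {"gripper": 0, "dx": 0, "dy": 0, "dz": 0, "ax": 0, "ay": 0, "az": 0}

```text
time_s: 12.22
eef_pos: [0.5605, 0.1242, 0.1999]
tool_rot: [3.131, -0.002, 1.407]
wrist_force: [2.0, 0.7, 1.1]
opening: 0.0
grip_force: 0.0
```

Call:
drive_tool:
  rows:
    - {"gripper": 0, "dx": -15, "dy": -35, "dz": 5, "ax": 0, "ay": 0, "az": 0}
    - {"gripper": 0, "dx": -15, "dy": -35, "dz": 5, "ax": 0, "ay": 0, "az": 0}
    - {"gripper": 0, "dx": -15, "dy": -35, "dz": 5, "ax": 0, "ay": 0, "az": 0}
    - {"gripper": 0, "dx": -15, "dy": -35, "dz": 5, "ax": 0, "ay": 0, "az": 0}
    - {"gripper": 0, "dx": -15, "dy": -35, "dz": 0, "ax": 0, "ay": 0, "az": 0}
    - {"gripper": 0, "dx": -15, "dy": -35, "dz": 0, "ax": 0, "ay": 0, "az": 0}
    - {"gripper": 0, "dx": -15, "dy": -35, "dz": 0, "ax": 0, "ay": 0, "az": 0}
    - {"gripper": 0, "dx": -15, "dy": -35, "dz": 0, "ax": 0, "ay": 0, "az": 0}
    - {"gripper": 0, "dx": 0, "dy": 0, "dz": 0, "ax": 0, "ay": 0, "az": 0}
    - {"gripper": 0, "dx": 0, "dy": 0, "dz": 0, "ax": 0, "ay": 0, "az": 0}

```text
time_s: 13.05
eef_pos: [0.4375, -0.1572, 0.2126]
tool_rot: [-3.141, -0.0, 1.403]
wrist_force: [0.3, 0.4, -0.3]
opening: -0.001
grip_force: 0.0
```

```bash
python3 sd.py; python3 cad.py; python3 look.py pics/end.png
```

```text
start green n 413 front-left px 247 186 board [-38.  -11.9]
  white [240, 179, 4, 3, 10] [-51.   -2.1]
  white [254, 179, 18, 17, 217] [ -8.1 -52.6]
now green n 314 front-left px 226 156 board [-41.5 131.1]
  white [234, 151, 16, 10, 112] [-9.6 93. ]
13.1 [ 0.438  -0.156   0.2126] [ 0.2  0.  -0.3]
green n 269 board y pct 1/99 [ 59.5 135.5] x [-41.5  35.9]
white [196, 166, 14, 14, 152] [ -5.  101.5]
13.25 [ 0.43865403 -0.15487858  0.21268157] [-0.242508   -0.17650423 -0.20500113]
```

View pics/end.png

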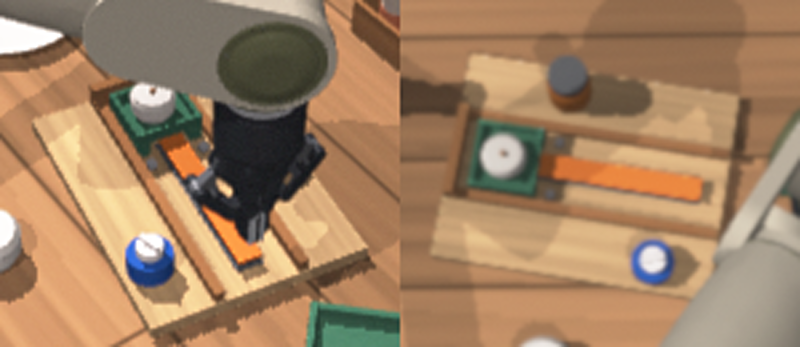

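The caddy is parked at y ≈ 98 mm, at (507,157), with the cellar upright on it. Both pins are up behind it at (560,143) and (550,193), and the bystanders haven't moved. Handing in.

```bash
python3 -c "
from bench import *
print(hand_in())"
```

```text
the job is handed in; nothing more can be done
None
```

The caddy is parked at board y ≈ 98 mm with the catch sprung up behind it and the salt cellar upright, and the job is handed in; no verdict was returned.

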